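# Seat the specimen carrier in the test nest and clamp it

### The job

Load the aluminium specimen carrier into the pocket of the grey test nest, tongue towards the clamp, so that it sits fully home, flat and square. Then turn the clamp's T-handle clockwise until you feel the resistance rise and the carrier is held snugly, without overtightening, and let go; leave everything else on the bench where it is.

Things in the scene. Friction and masses are not known exactly. Their poses are not given: they have to be found in the camera images.
- carrier_mid (a point): Centre of the loose aluminium specimen carrier (0.3 to 0.55 kg), 28 mm above its underside. x runs from tongue to plate, z up. Plate 24 mm thick: 75 mm long (x -25 to +50), 70 wide, then a tongue 36 wide from x -25 to -60, as thick. On top, to grip: a rib 60 mm long (x -30 to +30), 16 thick in y, 32 high. Its top is 28 mm above this point.
- carrier: The same carrier; origin at the centre of its underside, axes as for carrier_mid.
- pocket (a point): Centre of the pocket floor of the fixed grey nest (151 x 120 x 26 mm), 12 mm above the bench; z up. The pocket has the carrier's outline with 1.25 mm clearance a side and 14 mm walls without lead-in; its tongue end (-x), where the clamp stands, is open. Carrier home: underside on the floor, carrier_mid 28 mm straight above this point, x axes agreeing.
- clamp: Fixed steel clamp before the nest's open end, axes as the pocket's; origin under its foot. Its screw leans 40 degrees from vertical, handle end to -x, and drives a spring-backed round nose down and in on the tongue's end, 5 mm per rad, first pushing the carrier up to 2.5 mm to the far wall. It starts withdrawn by a varying, unmarked amount: 1 to 3.5 rad to go, so regrasp.
- handle (a point): Centre of the clamp's T-handle, on the screw axis, 100 mm up: bar 72 mm long (x), 14 thick (y, to grip), 22 high (z, along the screw, outwards). Clockwise seen from outside tightens; it stays where left and never shifts along z. Free it drags 0.15 N m (at rest either way); once it bites torque climbs: snug is 0.1 to 0.2 N m above free, 0.3 too tight. Sleeve 30 mm below.
- wash_bottle: White wash bottle, 68 mm across, 190 mm high with its bent spout. Bystander. Origin under its middle.
- beaker: Glass beaker, 84 mm across, 110 mm high. Bystander. Origin under its middle.
- jar: Sample jar, 64 mm across, 75 mm high. Bystander. Origin under its middle.
- weight: Brass weight, 48 mm across, 52 mm high. Bystander. Origin under its middle.
- dish: White porcelain dish, 84 mm across, 30 mm high. Bystander. Origin under its middle.
- stirrer_shaft: Steel stirrer shaft with a small propeller, 240 mm long, lying along its x axis, up to 60 mm high. Bystander. Origin under its middle.
- spatula: Laboratory spatula, 180 mm long, lying along its x axis. Bystander.
Mind the look-alikes: they are no part of the job. Leave any orange look-alike of the clamp alone.

How it is judged:
By the outcome, as a careful person would: the job done as asked, in the order asked, and still so for the second after the job is handed in, with the robot touching nothing.
It also fails if it takes over 67 s, if anything falls off the work surface, if the arm or the gripper's body presses on something with over 40 N, if the wrist force passes 120 N, or if a joint passes its speed limit or range.

### The arm

A 6-joint arm with a two-finger parallel gripper is mounted at the origin on the work surface. World frame = base frame: x ahead of the robot, y to its left, z up, the work surface at z = 0. Lengths are in m, angles in degrees, forces in N, time in s.
With the tool pointing down it reaches from about 0.4 to 0.825 m from the base axis. Payload 7 kg.
Tool frame: the origin (TCP) lies between the finger pads; the fingertips stand 19 mm ahead of it and the grasp point (between the pads) is the TCP; z points along the fingers, y is the line along which they close (so a half turn about z gives the same grasp; the last joint's range is limited). The gripper opens to 88 mm and grips with 3 to 60 N. Pads are 19 mm wide; open, the fingers measure 130 mm over their backs; the gripper's body (78 mm by 193 mm) begins 47 mm behind the grasp point.
Start: joints at [80.22, 20.546, 0.682, 0, -70.136, -16.507], TCP at [0.299, 0.605, 0.246] pointing down, gripper open.
Joint ranges: [-176.03, 176.03], [-82.01, 121.73], [-58.28, 71.71], [-173.87, 95.51], [-174.79, -0.11], [-173.66, 173.66]. Speed limits (degrees/s): [136.94, 136.94, 172.46, 180, 180, 180].

### API

Orientations are given as [roll, pitch, yaw] about the fixed x, y, z axes, in that order (R = Rz(yaw) Ry(pitch) Rx(roll)).
In Python, from plant import get_obs, snapshot, close_job, spot_in, spot_point gives the robot as it stands.
- The arm moves only by the tool play_rows, never from a script. Its argument "plan" is a list of rows, each a list of 6 numbers: the shift along the tool's x, y, z in cm, then the turn, a rotation vector about the tool's x, y, z in degrees. A call has 1 to 20 rows; each row shifts and turns the commanded pose from where the row before left it, along the tool's axes as they then stand; what a row does not reach is not made up. A row lasts 1/12 s, in which the tool goes at most 41.7 mm and 7.16 degrees, less where a joint would pass 70% of its speed; a pose out of reach is approached as far as the arm can. A call is refused whole if a number of a shift passes 4.17 or a number of a turn 7.16, either way. A call with a gripper value outside its range is refused whole. "grip" is the finger opening in cm, from 0 to 8.76, set as the call begins (left out, the last holds). The fingers move at their own pace and stop on an object; the grip force is fixed at half the most. Time passes only in rows, so rows that do not move let the fingers close. It gives the time, the measured TCP pose, the force, the opening and the grip force at its end, in the units of the state.
- get_obs(): the state, without advancing time (a new reading comes with each control period).
- snapshot(name): name is "side" or "top"; returns a dict with "frame" (400x640x3 uint8, red, green, blue), "fx", "fy", "cx", "cy" (pixels), "position" and "attitude" of the camera in the world. Camera axes: x right, y down, z forward; pixel columns grow to the right and rows downward; lengths in m; the calibration is good to about 2 mm. A picture is of the moment at which its call begins. There is no depth.
- close_job(): hands the job in; it is judged then, once.
Trained networks look in the newest picture that a camera, given by its name, has taken for a name from the list of things; names that differ only in an ending like _2 or _b are one class to them, and where a whole thing is asked for, a point or a joint stands for the part that bears it (a point fixed in the world has none). Each returns a list of dicts, best first, with "score" (0 to 1); they miss things now and then, are a little off and sometimes report something else, mostly with a low value. They report only what shows in the picture. A call takes as long as a camera call. They do not tell look-alikes from the thing itself.
- spot_in(camera, thing): "position" ([x, y, z] in m, in world coordinates, good to about 4 mm: the middle of the surface that is visible of it).
- spot_point(camera, thing): "position" ([x, y, z] in m, in world coordinates, good to about 4 mm: a listed point, or the origin of a listed thing).
The state is a dict: "clock": time; "joint_pos": joint angles; "qvel": joint speeds; "tau": joint torques, N m; "tool_pos": TCP position; "orientation": TCP orientation; "force": force on the tool from outside, world axes, zero at the start; "moment": the same for the moment, N m; "opening": finger opening in m; "gripper_force": force on a finger pad.
Only numpy, scipy, OpenCV 4.12 (cv2) and the standard library are available. Lean on these libraries where they do the work, as an engineer would, in place of code of your own. Each camera call takes 0.05 s, during which the arm holds its last target. There are 200 camera calls.

## Working session

There is one attempt and no reset: what is moved stays moved. The work goes in short steps, Python scripts to look and compute and a tool call to move; the robot and the scene stay as the last step left them, time stands still between calls to the robot, and variables do not carry over. Pictures are saved under pics/ and viewed, at most 10 in all, crops included, and the job is handed in when it is done.

Besides the shell and the picture viewer there is one more tool, called after "Request:" by a JSON object that holds its "name" and its "arguments", one argument or row to a line. play_rows: Moves the arm, as the interface text tells. Its arguments: {"type":"object","properties":{"plan":{"type":"array","items":{"type":"array","items":{"type":"number"}}},"grip":{"type":"number"}},"required":["plan"]}

```bash
mkdir -p pics
cat > h.py <<'E'
import numpy as np, cv2
from scipy.spatial.transform import Rotation as R
from plant import get_obs, snapshot, close_job, spot_in, spot_point
def rot(s): 
    a=np.array(s['attitude'],float)
    if a.shape==(3,3): return a
    if a.size==4: return R.from_quat(a).as_matrix()
    return R.from_euler('xyz',a,degrees=True).as_matrix()
def proj(s,p):
    c=rot(s).T@(np.array(p)-s['position']); return np.array([s['fx']*c[0]/c[2]+s['cx'],s['fy']*c[1]/c[2]+s['cy']])
def ray(s,u,v,z):
    d=rot(s)@np.array([(u-s['cx'])/s['fx'],(v-s['cy'])/s['fy'],1]); p=np.array(s['position']); return p+d*(z-p[2])/d[2]
E
ls
python3 - <<'E'
from h import *
o=get_obs(); print({k:np.round(v,3).tolist() for k,v in o.items()})
for c in ['top','side']:
    s=snapshot(c); cv2.imwrite(f'pics/{c}0.png',s['frame'][:,:,::-1]); print(c,s['position'],s['attitude'],s['fx'])
    for t in ['carrier_mid','carrier','pocket','clamp','handle']:
        for d in spot_point(c,t)[:3]: print(c,t,np.round(d['position'],3),round(d['score'],2),proj(s,d['position']).round())
E
```

```text
h.py
pics
{'clock': 0.0, 'joint_pos': [80.22, 20.592, 0.634, -0.022, -70.135, -16.507], 'qvel': [-0.083, 0.052, -0.024, 0.002, 0.012, 0.023], 'tau': [0.002, -58.272, 29.305, 6.997, 0.007, -0.0], 'tool_pos': [0.299, 0.605, 0.245], 'orientation': [179.905, -0.007, -26.294], 'force': [-0.089, -0.624, 0.089], 'moment': [0.002, 0.001, 0.016], 'gripper_force': 0.0, 'opening': 0.087}
top [ 0.29982229 -0.05094472  1.55361161] [-1.70215806e+02 -3.18852456e-02 -8.93983706e+01] 500.0241413878693
top carrier [ 0.524  0.236 -0.003] 0.85 [230. 215.]
top pocket [ 0.578 -0.011  0.012] 0.93 [308. 198.]
top clamp [ 0.607 -0.286 -0.005] 0.97 [395. 191.]
top clamp [ 0.441 -0.118  0.002] 0.84 [342. 242.]
top clamp [ 0.777  0.023 -0.   ] 0.72 [299. 138.]
top handle [0.74  0.145 0.001] 0.71 [260. 148.]
top handle [ 0.44  -0.139  0.101] 0.63 [351. 239.]
top handle [ 0.574 -0.132  0.104] 0.6 [349. 194.]
side [0.50208351 0.65626826 0.87796707] [-139.27976805    1.06199142 -178.10407756] 371.28090033790284
side carrier_mid [0.522 0.23  0.026] 0.77 [322. 290.]
side carrier [0.523 0.228 0.   ] 0.69 [322. 294.]
side carrier [ 0.375  0.1   -0.001] 0.62 [376. 253.]
side carrier [ 0.58  -0.011  0.012] 0.59 [304. 217.]
side clamp [ 0.57  -0.105  0.001] 0.86 [309. 195.]
side clamp [ 0.611 -0.282 -0.   ] 0.85 [300. 157.]
side clamp [ 0.438 -0.117  0.003] 0.77 [352. 193.]
side handle [ 0.337 -0.074  0.098] 0.68 [389. 182.]
side handle [ 0.574 -0.136  0.098] 0.63 [307. 166.]
side handle [ 0.442 -0.144  0.097] 0.54 [351. 165.]
```

View pics/top0.png

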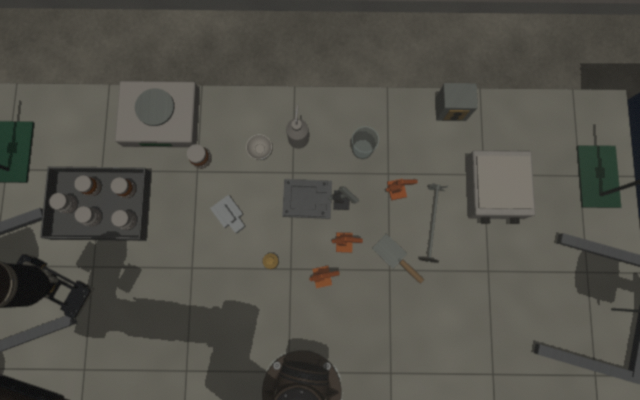

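View pics/side0.png

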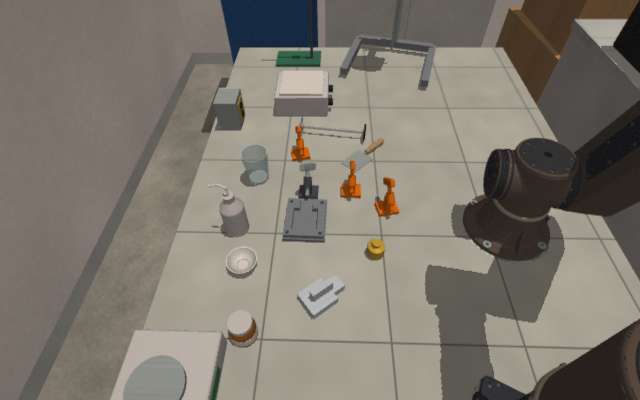

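Top view: the aluminium carrier is at (228,213), the grey nest at (308,198), and the dark steel clamp with its handle at (345,197), standing at the nest's open end. There are three orange look-alikes at (397,188), (345,242) and (323,276). The dark clamp at the nest is the one that fits, so I'll confirm it in an enlarged crop.

Run:
```python
from h import *
s=snapshot('top'); a=s['frame'][165:245,205:365]; 
t=snapshot('side'); b=t['frame'][150:320,240:410]
a=cv2.resize(a,None,fx=5,fy=5,interpolation=cv2.INTER_CUBIC); b=cv2.resize(b,(595,595),interpolation=cv2.INTER_CUBIC)
f=lambda i:np.clip(i.astype(float)*1.7,0,255).astype('uint8')[:,:,::-1]
cv2.imwrite('pics/ca.png',f(a)); cv2.imwrite('pics/cb.png',b[:,:,::-1])
```

```text
(no output)
```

View pics/ca.png

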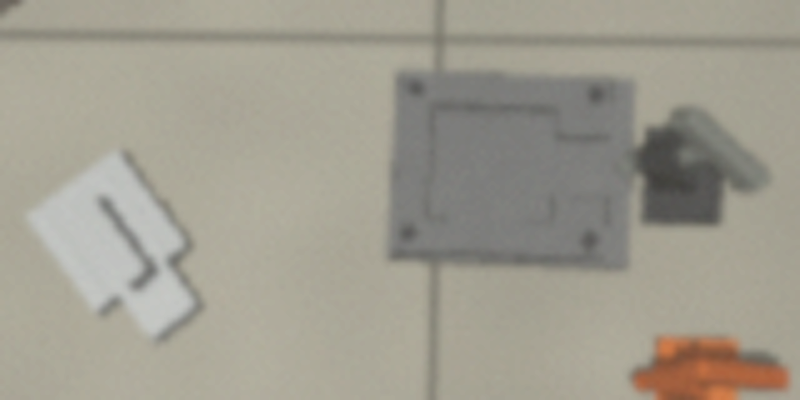

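View pics/cb.png

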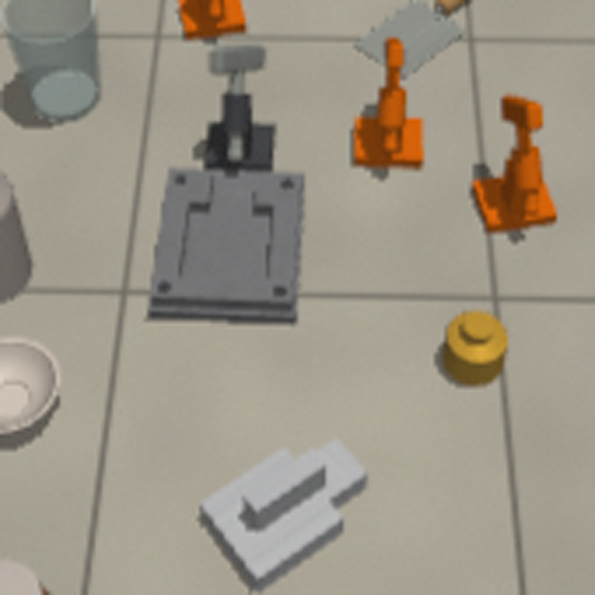

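The crops confirm it. The dark clamp (crop (680,190)) stands at the nest's open end, and the carrier is the light plate with its tongue pointing lower right. Next I'll fit models of the carrier and nest to both pictures for sub-pixel poses.

```bash
cat > fit.py <<'E'
from h import *
from scipy.optimize import minimize
def prism(poly,z0,z1):  # faces (side walls then top)
    f=[np.array([[*a,z0],[*b,z0],[*b,z1],[*a,z1]]) for a,b in zip(poly,np.roll(poly,-1,0))]
    return f,[np.array([[*p,z1] for p in poly])]
plate=np.array([[-60,-18],[-25,-18],[-25,-35],[50,-35],[50,35],[-25,35],[-25,18],[-60,18]])/1e3
rib=np.array([[-30,-8],[30,-8],[30,8],[-30,8]])/1e3
def carrier():
    a,b=prism(plate,0,.024); c,d=prism(rib,.024,.056); return [(x,1) for x in a]+[(x,0) for x in b]+[(x,1) for x in c]+[(x,0) for x in d]
box=np.array([[-75.5,-60],[75.5,-60],[75.5,60],[-75.5,60]])/1e3
pk=np.array([[-75.5,-19.25],[-26.25,-19.25],[-26.25,-36.25],[51.25,-36.25],[51.25,36.25],[-26.25,36.25],[-26.25,19.25],[-75.5,19.25]])/1e3
def nest():
    a,b=prism(box,0,.026); c,d=prism(pk[::-1],.012,.026)
    return [(x,1) for x in a]+[(x,0) for x in b]+[(x,2) for x in c]+[(np.array([[*p,.012] for p in pk]),0)]
S=8
def design(s,faces,pose,roi):
    x,y,z,yaw=pose; Rz=R.from_euler('z',yaw,degrees=True).as_matrix(); C=np.array(s['position'])
    u0,v0,u1,v1=roi; lab=np.zeros(((v1-v0)*S,(u1-u0)*S),np.uint8)
    for i,(f,k) in enumerate(faces):
        w=f@Rz.T+[x,y,z]; 
        if k:
            n=np.cross(w[1]-w[0],w[2]-w[0])
            if n@(C-w[0])<=0: continue
        p=np.array([proj(s,q) for q in w]); p=((p-[u0,v0]+.5)*S-.5)
        # a pocket wall / floor is hidden by nothing drawn later but the floor is cut by nearer walls: clipped below
        cv2.fillPoly(lab,[np.round(p*16).astype(np.int32)],i+1,shift=4)
    n=len(faces)+1
    A=np.stack([cv2.resize((lab==i).astype(np.float32),(u1-u0,v1-v0),interpolation=cv2.INTER_AREA).ravel() for i in range(n)],1)
    return A[:,A.sum(0)>3]
def cost(views,faces,pose,rois):
    t=0
    for s,r in zip(views,rois):
        A=design(s,faces,pose,r); I=s['frame'][r[1]:r[3],r[0]:r[2]].astype(float).mean(2).ravel()
        m=np.linalg.solve(A.T@A+1e-3*np.eye(A.shape[1]),A.T@I); e=np.abs(A@m-I)/ (I.std()); t+=np.minimum(e,.8).mean()
    return t
def roi(s,p,r):
    q=np.array([proj(s,np.array(p)+[dx,dy,dz]) for dx in(-r,r) for dy in(-r,r) for dz in (0,.05)]); a=q.min(0).astype(int);b=q.max(0).astype(int); return a[0],a[1],b[0],b[1]
def fit(views,faces,pose,r=.08,free=(0,1,3)):
    rois=[roi(s,pose[:3],r) for s in views]; sc=np.array([.004,.004,.004,4.]); free=list(free); p0=np.array(pose,float)
    def f(d):
        p=p0.copy(); p[free]+=d*sc[free]; return cost(views,faces,p,rois)
    b=None
    for k in range(3):
        o=minimize(f,np.zeros(len(free)) if b is None else b.x,method='Nelder-Mead',options=dict(initial_simplex=(0 if b is None else b.x)+np.vstack([np.zeros(len(free)),np.eye(len(free))*[1,-.7,.4][k]]),xatol=.01,fatol=1e-5))
        if b is None or o.fun<b.fun: b=o
    p=p0.copy(); p[free]+=b.x*sc[free]; return p,b.fun
E
python3 - <<'E'
from fit import *
V=[snapshot('top'),snapshot('side')]
for n,f,p,r in (('car',carrier(),[.523,.231,0,39],.075),('nest',nest(),[.578,-.011,0,90],.085)):
    for v in (V,V[:1],V[1:]):
        q,c=fit(v,f,p,r); print(n,q.round(4),round(c,3))
E
```

```text
car [ 0.5235  0.2347  0.     38.1336] 0.366
car [ 0.5233  0.236   0.     37.9139] 0.218
car [ 0.5235  0.2345  0.     38.2513] 0.134
nest [ 5.76400e-01 -8.50000e-03  0.00000e+00  8.81466e+01] 0.625
nest [ 5.74000e-01 -8.50000e-03  0.00000e+00  8.81401e+01] 0.266
nest [ 5.77600e-01 -8.30000e-03  0.00000e+00  8.84249e+01] 0.35
```

Request:
{"name": "play_rows", "arguments": {
  "plan": [
    [2.81,1.79,0,0,0,0],
    [2.81,1.79,0,0,0,0],
    [2.81,1.79,0,0,0,0],
    [2.81,1.79,0,0,0,0],
    [2.81,1.79,0,0,0,0],
    [2.81,1.79,0,0,0,0],
    [2.81,1.79,0,0,0,0],
    [2.81,1.79,0,0,0,0],
    [2.81,1.79,0,0,0,0],
    [2.81,1.79,0,0,0,0],
    [2.81,1.79,0,0,0,0],
    [2.81,1.79,0,0,0,0],
    [2.81,1.79,0,0,0,0],
    [0,0,0,0,0,7],
    [0,0,0,0,0,7],
    [0,0,0,0,0,7],
    [0,0,0,0,0,7],
    [0,0,0,0,0,7],
    [0,0,0,0,0,7],
    [0,0,0,0,0,7]
  ],
  "grip": 6.0
}}

```text
clock: 2.47
tool_pos: [0.5235, 0.2347, 0.2457]
orientation: [-180.0, 0.0, -75.6]
force: [-0.6, 0.2, 0.1]
opening: 0.06
gripper_force: 0.0
```

Request:
{"name": "play_rows", "arguments": {
  "plan": [
    [0,0,2,0,0,7],
    [0,0,2,0,0,7],
    [0,0,2,0,0,7],
    [0,0,2,0,0,7],
    [0,0,2,0,0,7],
    [0,0,0,0,0,7],
    [0,0,0,0,0,7],
    [0,0,0,0,0,7],
    [0,0,0,0,0,7],
    [0,0,0,0,0,3.5],
    [0,0,0,0,0,0],
    [0,0,0,0,0,0],
    [0,0,0,0,0,0]
  ]
}}

```text
clock: 3.55
tool_pos: [0.5235, 0.2348, 0.1457]
orientation: [-180.0, 0.0, -141.7]
force: [-0.6, -0.6, 0.2]
opening: 0.0601
gripper_force: 0.0
```

```bash
cat >> h.py <<'E'
def pose():
    o=get_obs(); return np.array(o['tool_pos']),R.from_euler('xyz',o['orientation'],degrees=True)
def delta(p,r):
    "tool-frame shift (cm) and rotvec (deg), from the present pose to p,r"
    P,Q=pose(); return (Q.inv().apply(np.array(p)-P)*100).round(3),np.degrees((Q.inv()*r).as_rotvec()).round(2)
def down(yaw): return R.from_euler('xyz',[180,0,yaw],degrees=True)
E
python3 - <<'E'
from h import *
o=get_obs(); print({k:np.round(v,3).tolist() for k,v in o.items()})
print(delta([.5235,.235,.046],down(38.1-180)))
E
```

```text
{'clock': 3.55, 'joint_pos': [43.687, 15.972, -20.026, 0.001, -53.992, -95.341], 'qvel': [0.148, -0.019, -0.017, -0.114, -0.018, -0.379], 'tau': [-0.0, -47.783, 25.136, 5.977, -0.082, -0.034], 'tool_pos': [0.523, 0.235, 0.146], 'orientation': [-180.0, 0.01, -141.653], 'force': [-0.562, -0.616, 0.161], 'moment': [0.118, -0.155, 0.022], 'gripper_force': 0.0, 'opening': 0.06}
(array([-0.016,  0.016,  9.965]), array([-0.  ,  0.01,  0.25]))
```

Request:
{"name": "play_rows", "arguments": {
  "plan": [
    [0,0,2,0,0,0],
    [0,0,2,0,0,0],
    [0,0,2,0,0,0],
    [0,0,1.5,0,0,0],
    [0,0,1,0,0,0],
    [0,0,0.75,0,0,0],
    [0,0,0.5,0,0,0.25],
    [0,0,0.2,0,0,0],
    [0,0,0,0,0,0]
  ]
}}

```text
clock: 4.3
tool_pos: [0.5235, 0.2349, 0.0461]
orientation: [-180.0, 0.0, -142.0]
force: [0.2, -0.6, 0.0]
opening: 0.0603
gripper_force: 0.0
```

Request:
{"name": "play_rows", "arguments": {
  "plan": [
    [0,0,0,0,0,0],
    [0,0,0,0,0,0],
    [0,0,0,0,0,0],
    [0,0,0,0,0,0],
    [0,0,0,0,0,0],
    [0,0,0,0,0,0],
    [0,0,0,0,0,0],
    [0,0,0,0,0,0]
  ],
  "grip": 0
}}

```text
clock: 4.97
tool_pos: [0.5234, 0.2347, 0.0461]
orientation: [-180.0, -0.0, -142.0]
force: [-0.2, 0.1, 0.5]
opening: 0.0156
gripper_force: 30.0
```

Request:
{"name": "play_rows", "arguments": {
  "plan": [
    [0,0,-1,0,0,0],
    [0,0,-2,0,0,0],
    [0,0,-2.5,0,0,0],
    [0,0,-2.5,0,0,0],
    [0,0,0,0,0,-5],
    [0,0,0,0,0,-5],
    [0,0,0,0,0,-5],
    [0,0,0,0,0,-5],
    [0,0,0,0,0,-5],
    [0,0,0,0,0,-5],
    [0,0,0,0,0,-5],
    [0,0,0,0,0,-5],
    [0,0,0,0,0,-5],
    [0,0,0,0,0,-5.2],
    [0,0,0,0,0,0]
  ]
}}

```text
clock: 6.22
tool_pos: [0.5228, 0.2343, 0.1259]
orientation: [179.9, -0.0, -91.6]
force: [-0.8, 0.2, -5.8]
opening: 0.0156
gripper_force: 30.0
```

Request:
{"name": "play_rows", "arguments": {
  "plan": [
    [1,-0.25,0,0,0,0],
    [2,-0.5,0,0,0,0],
    [3,-0.75,0,0,0,0],
    [3,-0.75,0,0,0,0],
    [3,-0.75,0,0,0,0],
    [3,-0.75,0,0,0,0],
    [3,-0.75,0,0,0,0],
    [3,-0.75,0,0,0,0],
    [2,-0.5,0,0,0,0],
    [1.15,-0.3,0,0,0,0],
    [0,0,0,0,0,0],
    [0,0,0,0,0,0],
    [0,0,0,0,0,0]
  ]
}}

```text
clock: 7.3
tool_pos: [0.5759, -0.0083, 0.126]
orientation: [180.0, 0.0, -91.9]
force: [-0.2, -0.4, -5.5]
opening: 0.0159
gripper_force: 30.0
```

Run:
```python
from h import *
for c in ['top','side']:
    s=snapshot(c); P,Q=pose(); u,v=proj(s,[P[0],P[1],.05]).astype(int); print(u,v,P)
    cv2.imwrite(f'pics/h{c}.png',cv2.resize(s['frame'][v-50:v+50,u-50:u+50],(600,600),interpolation=cv2.INTER_CUBIC)[:,:,::-1])
a=np.hstack([cv2.imread('pics/htop.png'),cv2.imread('pics/hside.png')]); cv2.imwrite('pics/h1.png',cv2.resize(a,(800,400)))
```

```text
306 196 [ 0.57591497 -0.00792667  0.12602679]
304 209 [ 0.57598765 -0.00776991  0.12610715]
```

View pics/h1.png

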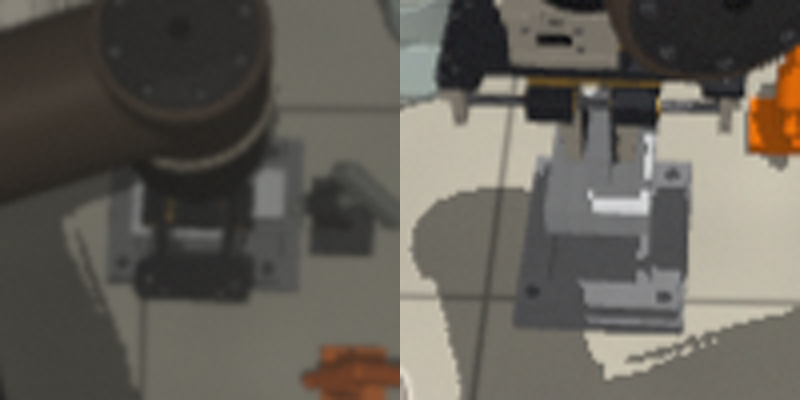

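The hover view shows the carrier roughly over the pocket, but arm shadow and occlusion make it too poor to measure from. I'll refine the nest pose from the first pictures instead, clipping the pocket interior correctly.

```bash
python3 - <<'E'
s=open('fit.py').read()
s=s.replace("        cv2.fillPoly(lab,[np.round(p*16).astype(np.int32)],i+1,shift=4)\n","""        P=[np.round(p*16).astype(np.int32)]
        if k>=2:
            o=np.array([proj(s,q) for q in np.c_[pk,np.full(8,.026)]@Rz.T+[x,y,z]]); o=((o-[u0,v0]+.5)*S-.5)
            m=np.zeros_like(lab); cv2.fillPoly(m,[np.round(o*16).astype(np.int32)],1,shift=4)
            t=np.zeros_like(lab); cv2.fillPoly(t,P,1,shift=4); lab[(m&t)>0]=i+1
        else: cv2.fillPoly(lab,P,i+1,shift=4)
""").replace("if k:\n","if k in(1,2):\n").replace("for p in pk]),0)]","for p in pk]),3)]")
open('fit.py','w').write(s)
E
cat > refit.py <<'E'
from fit import *
V=[snapshot('top'),snapshot('side')]
for v,n in zip(V,('top','side')): v['frame']=cv2.imread(f'pics/{n}0.png')[:,:,::-1]
def outer(): 
    a,b=prism(box,0,.026); return [(x,1) for x in a]+[(x,0) for x in b]
for n,f,p,r in (('car',carrier(),[.523,.231,0,38],.07),('nest',nest(),[.576,-.0085,0,88],.08),('outer',outer(),[.576,-.0085,0,88],.08)):
    for v in (V[:1],V[1:]):
      for rr in (r,r-.008):
        q,c=fit(v,f,p,rr); print(n,q.round(4),round(c,3))
E
python3 refit.py
```

```text
car [ 0.5233  0.236   0.     37.8947] 0.219
car [ 0.5232  0.2361  0.     38.02  ] 0.222
car [ 0.5235  0.2345  0.     38.2603] 0.132
car [ 0.5235  0.2345  0.     38.2941] 0.131
nest [ 5.73900e-01 -8.50000e-03  0.00000e+00  8.80737e+01] 0.259
nest [ 5.76500e-01 -7.90000e-03  0.00000e+00  8.79804e+01] 0.286
nest [ 5.7730e-01 -8.4000e-03  0.0000e+00  8.8466e+01] 0.345
nest [ 5.77400e-01 -8.90000e-03  0.00000e+00  8.82164e+01] 0.336
outer [ 5.73900e-01 -8.50000e-03  0.00000e+00  8.81642e+01] 0.275
outer [ 5.77400e-01 -3.00000e-03  0.00000e+00  8.85265e+01] 0.31
outer [ 5.77800e-01 -9.10000e-03  0.00000e+00  8.83475e+01] 0.393
outer [ 5.78000e-01 -1.30000e-02  0.00000e+00  8.84838e+01] 0.369
```

Request:
{"name": "play_rows", "arguments": {
  "plan": [
    [0.08,-0.1,1,0,0,-0.15],
    [0,0,1.5,0,0,0],
    [0,0,1.3,0,0,0],
    [0,0,0.6,0,0,0],
    [0,0,0.3,0,0,0],
    [0,0,0.2,0,0,0],
    [0,0,0.2,0,0,0],
    [0,0,0,0,0,0],
    [0,0,0,0,0,0]
  ]
}}

```text
clock: 8.25
tool_pos: [0.5774, -0.0093, 0.0755]
orientation: [-180.0, 0.0, -91.7]
force: [0.0, -0.8, -4.9]
opening: 0.0159
gripper_force: 30.0
```

Request:
{"name": "play_rows", "arguments": {
  "plan": [
    [0,0,0.1,0,0,0],
    [0,0,0.1,0,0,0],
    [0,0,0.1,0,0,0],
    [0,0,0.05,0,0,0],
    [0,0,0,0,0,0],
    [0,0,0,0,0,0]
  ]
}}

```text
clock: 8.75
tool_pos: [0.5771, -0.0094, 0.0715]
orientation: [180.0, -0.0, -91.7]
force: [0.6, 0.8, -4.6]
opening: 0.0156
gripper_force: 30.0
```

Request:
{"name": "play_rows", "arguments": {
  "plan": [
    [0,0,0.1,0,0,0],
    [0,0,0.05,0,0,0],
    [0,0,0,0,0,0],
    [0,0,0,0,0,0]
  ]
}}

```text
clock: 9.08
tool_pos: [0.5771, -0.0094, 0.07]
orientation: [180.0, -0.0, -91.7]
force: [-0.6, -0.6, -5.9]
opening: 0.0158
gripper_force: 30.0
```

Request:
{"name": "play_rows", "arguments": {
  "plan": [
    [0,0,0.1,0,0,0],
    [0,0,0,0,0,0],
    [0,0,0,0,0,0]
  ]
}}

```text
clock: 9.33
tool_pos: [0.577, -0.0094, 0.069]
orientation: [180.0, -0.0, -91.7]
force: [0.2, -0.8, -4.9]
opening: 0.0161
gripper_force: 30.0
```

It appears to be entering cleanly, so I'll keep going down.

Request:
{"name": "play_rows", "arguments": {
  "plan": [
    [0,0,0.1,0,0,0],
    [0,0,0.1,0,0,0],
    [0,0,0.1,0,0,0],
    [0,0,0,0,0,0],
    [0,0,0,0,0,0]
  ]
}}

```text
clock: 9.75
tool_pos: [0.5771, -0.0094, 0.0659]
orientation: [180.0, -0.0, -91.7]
force: [1.3, 0.6, -4.5]
opening: 0.0159
gripper_force: 30.0
```

Request:
{"name": "play_rows", "arguments": {
  "plan": [
    [0,0,0.1,0,0,0],
    [0,0,0.1,0,0,0],
    [0,0,0.1,0,0,0],
    [0,0,0.1,0,0,0],
    [0,0,0.1,0,0,0],
    [0,0,0,0,0,0],
    [0,0,0,0,0,0]
  ]
}}

```text
clock: 10.33
tool_pos: [0.5771, -0.0094, 0.061]
orientation: [180.0, -0.0, -91.7]
force: [0.7, -0.2, -4.8]
opening: 0.0154
gripper_force: 30.0
```

Request:
{"name": "play_rows", "arguments": {
  "plan": [
    [0,0,0.1,0,0,0],
    [0,0,0.1,0,0,0],
    [0,0,0.05,0,0,0],
    [0,0,0.05,0,0,0],
    [0,0,0,0,0,0],
    [0,0,0,0,0,0]
  ]
}}

```text
clock: 10.83
tool_pos: [0.5771, -0.0094, 0.0581]
orientation: [-180.0, -0.0, -91.7]
force: [-0.7, 0.4, -3.4]
opening: 0.0161
gripper_force: 30.0
```

Request:
{"name": "play_rows", "arguments": {
  "plan": [
    [0,0,0.04,0,0,0],
    [0,0,0.02,0,0,0],
    [0,0,0,0,0,0],
    [0,0,0,0,0,0]
  ]
}}

```text
clock: 11.17
tool_pos: [0.5771, -0.0094, 0.0581]
orientation: [-180.0, -0.0, -91.7]
force: [-5.1, 1.9, 4.4]
opening: 0.0155
gripper_force: 30.0
```

Request:
{"name": "play_rows", "arguments": {
  "plan": [
    [0,0,0,0,0,0],
    [0,0,0,0,0,0],
    [0,0,0,0,0,0],
    [0,0,0,0,0,0]
  ],
  "grip": 6.0
}}

```text
clock: 11.5
tool_pos: [0.5775, -0.0094, 0.0575]
orientation: [-180.0, 0.0, -91.7]
force: [0.3, -0.2, 0.1]
opening: 0.0372
gripper_force: 0.0
```

Request:
{"name": "play_rows", "arguments": {
  "plan": [
    [0,0,-1,0,0,0],
    [0,0,-2,0,0,0],
    [0,0,-3,0,0,0],
    [0,0,-4,0,0,0],
    [0,0,-4,0,0,0],
    [0,0,-4,0,0,0],
    [-2,0,-3,0,0,0],
    [-4,0,0,0,0,0],
    [-4,0,0,0,0,0],
    [-4,0,0,0,0,0],
    [-4,0,0,0,0,0],
    [-4,0,0,0,0,0],
    [-4,0,0,0,0,0],
    [-4,0,0,0,0,0],
    [0,0,0,0,0,0]
  ]
}}

```text
clock: 12.75
tool_pos: [0.5858, 0.2964, 0.2672]
orientation: [-180.0, 0.0, -91.5]
force: [0.6, -1.8, -0.0]
opening: 0.0601
gripper_force: 0.0
```

Run:
```python
from h import *
V=[snapshot('top'),snapshot('side')]; o=get_obs(); print(o['clock'],np.round(o['joint_pos'],1))
im=[]
for s,c,h in zip(V,['top','side'],(35,45)):
    cv2.imwrite(f'pics/{c}1.png',s['frame'][:,:,::-1]); u,v=proj(s,[.577,-.06,.05]).astype(int)
    im.append(cv2.resize(s['frame'][v-h:v+h,u-h:u+h],(400,400),interpolation=cv2.INTER_CUBIC)); print(c,u-h,v-h,400/2/h)
    for t in ['carrier_mid','pocket','clamp','handle']:
        for d in spot_point(c,t)[:4]: print(c,t,np.round(d['position'],3),round(d['score'],2),proj(s,d['position']).round())
cv2.imwrite('pics/n1.png',np.clip(np.hstack(im)*1.3,0,255).astype('uint8')[:,:,::-1])
```

```text
12.85 [ 43.6  17.9  -0.2   0.  -71.8 -45.1]
top 289 161 5.714285714285714
top carrier_mid [ 0.576 -0.006  0.041] 0.76 [307. 197.]
top carrier_mid [ 0.58  -0.01   0.012] 0.22 [308. 197.]
top pocket [ 0.58  -0.008  0.008] 0.67 [307. 197.]
top clamp [ 0.443 -0.12  -0.001] 0.87 [343. 242.]
top clamp [ 0.574 -0.106 -0.   ] 0.83 [338. 200.]
top clamp [ 0.332 -0.048 -0.   ] 0.8 [319. 277.]
top clamp [ 0.609 -0.285 -0.003] 0.61 [395. 190.]
top handle [ 0.613 -0.306  0.102] 0.66 [407. 182.]
top handle [ 0.575 -0.129  0.102] 0.53 [347. 194.]
top handle [ 0.34  -0.074  0.1  ] 0.47 [328. 274.]
top handle [ 0.504 -0.396  0.   ] 0.17 [431. 223.]
side 260 150 4.444444444444445
side carrier_mid [ 0.578 -0.012  0.04 ] 0.53 [304. 211.]
side pocket [ 0.578 -0.007  0.013] 0.52 [305. 218.]
side handle [ 0.578 -0.013  0.04 ] 0.37 [304. 210.]
```

View pics/n1.png

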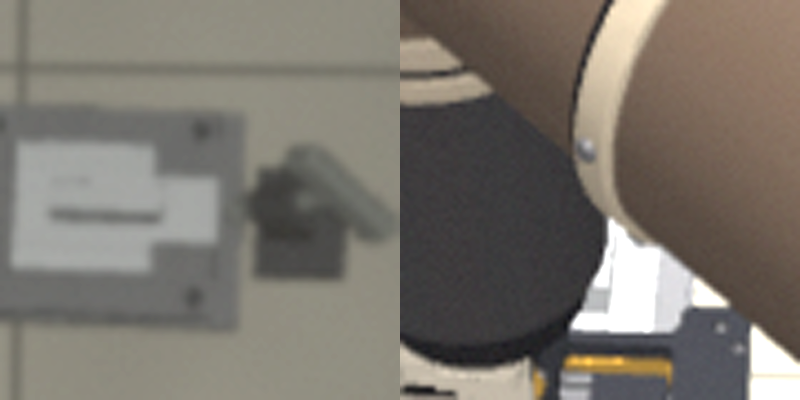

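Seated: the top crop shows the carrier square in the pocket, with its tongue (crop (190,210)) towards the clamp. Now I'll fit the handle bar in the first pictures.

```bash
cat > hfit.py <<'E'
from fit import *
yaw=np.radians(88.25); ex=np.array([np.cos(yaw),np.sin(yaw),0]); ey=np.array([-ex[1],ex[0],0]); t=np.radians(40)
u=-np.sin(t)*ex+np.cos(t)*np.array([0,0,1]); w=np.cross(u,ey)   # w in-plane, pointing (+ex cos40, +z sin40) or opposite
O=np.array([.577,-.009,0])
def quad(c,A,B,C):
    v=[c+a*A+b*B+d*C for a in(-1,1) for b in(-1,1) for d in (-1,1)]
    return [np.array([v[i] for i in f]) for f in ((0,1,3,2),(4,6,7,5),(0,4,5,1),(2,3,7,6),(0,2,6,4),(1,5,7,3))]
def boxes(d,lat,phi):
    H=O+d*ex+lat*ey+np.array([0,0,.1]); b=np.cos(phi)*ey+np.sin(phi)*w; n=np.cross(u,b)
    return H,b,[(quad(H-.055*u,ey*.01,w*.01,u*.035),0),(quad(H,b*.036,n*.007,u*.011),1)]
def cost(s,p,ro):
    u0,v0,u1,v1=ro; lab=np.zeros(((v1-v0)*S,(u1-u0)*S),np.uint8); H,b,B=boxes(*p); C=np.array(s['position']); k=0
    base=O+(-.103)*ex; 
    for q in [quad(base+[0,0,.005],ex*.025,ey*.025,np.array([0,0,.005]))]+[x[0] for x in B]:
        cen=np.mean([f.mean(0) for f in q],0)
        for f in q:
            k+=1; fn=np.cross(f[1]-f[0],f[2]-f[0]); fn=fn*np.sign(fn@(f.mean(0)-cen))
            if fn@(C-f[0])<=0: continue
            P=((np.array([proj(s,z) for z in f])-[u0,v0]+.5)*S-.5); cv2.fillPoly(lab,[np.round(P*16).astype(np.int32)],k,shift=4)
    A=np.stack([cv2.resize((lab==i).astype(np.float32),(u1-u0,v1-v0),interpolation=cv2.INTER_AREA).ravel() for i in range(k+1)],1); A=A[:,A.sum(0)>2]
    I=s['frame'][v0:v1,u0:u1].astype(float).mean(2).ravel(); m=np.linalg.solve(A.T@A+1e-3*np.eye(A.shape[1]),A.T@I); return np.minimum(np.abs(A@m-I)/I.std(),.8).mean()
def hfit(V,names=('top','side'),d0=-.125):
    for vs in ([0,1],[0],[1]):
        ro=[]
        for i in vs:
            a=proj(V[i],O+d0*ex+[0,0,.09]).astype(int); ro.append((a[0]-17,a[1]-15,a[0]+17,a[1]+15))
        f=lambda p: sum(cost(V[i],(d0+p[0]*.004,p[1]*.004,p[2]*.3),r) for i,r in zip(vs,ro))
        best=min((minimize(f,[0,0,p0],method='Nelder-Mead',options=dict(initial_simplex=np.array([[0,0,p0],[1,0,p0],[0,1,p0],[0,0,p0+1]]),xatol=.02,fatol=1e-4)) for p0 in np.arange(-5,5,1.5)),key=lambda o:o.fun)
        p=best.x; H,b,_=boxes(d0+p[0]*.004,p[1]*.004,p[2]*.3); print(vs,'H',H.round(4),'lat',round(p[1]*.004,4),'d',round(d0+p[0]*.004,4),'phi',round(np.degrees(p[2]*.3),1),'bar',b.round(3),round(best.fun,3))
E
python3 - <<'E'
from hfit import *
V=[snapshot('top'),snapshot('side')]
for v,n in zip(V,('top','side')): v['frame']=cv2.imread(f'pics/{n}0.png')[:,:,::-1]
hfit(V)
E
```

```text
[0, 1] H [ 0.5732 -0.1302  0.1   ] lat 0.0001 d -0.1213 phi -113.5 bar [0.42  0.69  0.589] 0.673
[0] H [ 0.574  -0.1294  0.1   ] lat -0.0006 d -0.1204 phi -116.0 bar [0.458 0.675 0.578] 0.198
[1] H [ 0.5732 -0.1303  0.1   ] lat 0.0001 d -0.1213 phi 67.3 bar [-0.407 -0.695 -0.593] 0.473
```

```bash
cat > tgt.py <<'E'
from hfit import *
H=np.array([.5733,-.1300,.1])
def grasp(phi,flip):
    b=(np.cos(phi)*ey+np.sin(phi)*w)*flip; return R.from_matrix(np.stack([b,np.cross(-u,b),-u],1))
E
python3 - <<'E'
from tgt import *
for fl in (1,-1):
    r=grasp(np.radians(66.5),fl); P,Q=pose(); print(fl,r.as_euler('xyz',degrees=True).round(1),delta(H+.16*u,r), r.as_matrix()[:,0].round(2))
print((H+.16*u).round(3))
E
```

```text
1 [ 161.5   36.1 -121.3] (array([5.2294e+01, 1.2000e-02, 4.5030e+00]), array([ -8.2 , -39.42,  22.55])) [-0.42 -0.69 -0.59]
-1 [-161.5  -36.1   58.7] (array([5.2294e+01, 1.2000e-02, 4.5030e+00]), array([  53.86,  -11.21, -148.02])) [0.42 0.69 0.59]
[ 0.57  -0.233  0.223]
```

Request:
{"name": "play_rows", "arguments": {
  "plan": [
    [1.5,0,0,0,0,0],
    [3,0,0,0,0,0],
    [3.8,0,0,0,0,0],
    [3.8,0,0,0,0,0],
    [3.8,0,0,0,0,0],
    [3.8,0,0,0,0,0],
    [3.8,0,0,0,0,0],
    [3.8,0,0,0,0,0],
    [3.8,0,0,0,0,0],
    [3.8,0,0,0,0,0],
    [3.8,0,0,0,0,0],
    [3.8,0,0,0,0,0],
    [3.8,0,0,0,0,0],
    [3,0,1.5,0,0,0],
    [2,0,1.5,0,0,0],
    [1,0,1.5,0,0,0],
    [0,0,0,0,0,0]
  ],
  "grip": 4.5
}}

```text
clock: 14.77
tool_pos: [0.568, -0.2345, 0.219]
orientation: [179.7, 0.1, -91.9]
force: [-1.1, 0.2, -0.4]
opening: 0.0449
gripper_force: 0.0
```

Request:
{"name": "play_rows", "arguments": {
  "plan": [
    [0,0,0,-1.03,-4.93,2.82],
    [0,0,0,-1.03,-4.93,2.82],
    [0,0,0,-1.03,-4.93,2.82],
    [0,0,0,-1.03,-4.93,2.82],
    [0,0,0,-1.03,-4.93,2.82],
    [0,0,0,-1.03,-4.93,2.82],
    [0,0,0,-1.03,-4.93,2.82],
    [0,0,0,-1.03,-4.93,2.82],
    [0,0,0,0,0,0],
    [0,0,0,0,0,0]
  ]
}}

```text
clock: 15.6
tool_pos: [0.5701, -0.2336, 0.2218]
orientation: [161.4, 36.1, -121.4]
force: [-0.6, 0.1, 0.5]
opening: 0.0448
gripper_force: 0.0
```

Run:
```python
from tgt import *
o=get_obs(); print(o['clock'],np.round(o['joint_pos'],1),np.round(o['tool_pos'],4),o['orientation'],o['moment'],o['force'])
print(delta(H,grasp(np.radians(66.5),1)))
V=[snapshot('top'),snapshot('side')]
im=[]
for s,h in zip(V,(40,60)):
    a,b=proj(s,H).astype(int); im.append(cv2.resize(s['frame'][b-h:b+h,a-h:a+h],(400,400),interpolation=cv2.INTER_CUBIC))
cv2.imwrite('pics/g1.png',np.clip(np.hstack(im)*1.3,0,255).astype('uint8')[:,:,::-1])
```

```text
15.6 [-27.1  29.2  14.3 -35.6 -94.    5.3] [ 0.5701 -0.2336  0.2218] [ 161.38961713   36.06249905 -121.42763266] [-2.10103227 -0.03030419  0.00258236] [-0.60163495  0.08247401  0.46966762]
(array([-0.108,  0.023, 15.992]), array([ 0.05, -0.03, -0.09]))
```

View pics/g1.png

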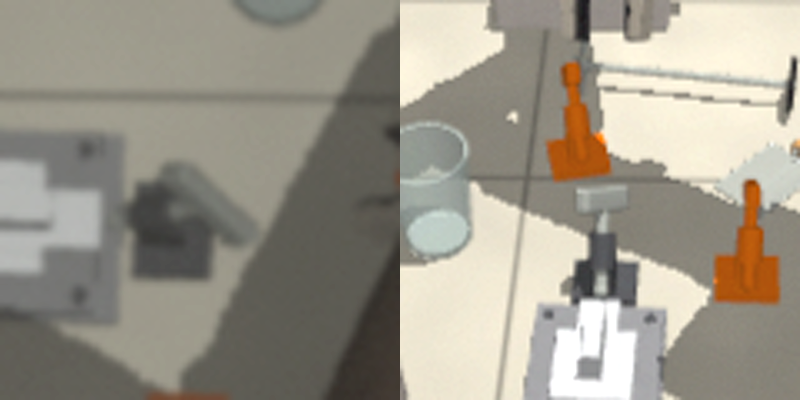

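The path is clear: both views show the steel handle in the open (left crop (210,205), right crop (600,198)). Approaching along the screw axis.

Request:
{"name": "play_rows", "arguments": {
  "plan": [
    [-0.1,0,1,0,0,0],
    [0,0,2,0,0,0],
    [0,0,2.5,0,0,0],
    [0,0,2.5,0,0,0],
    [0,0,2.5,0,0,0],
    [0,0,2,0,0,0],
    [0,0,1.5,0,0,0],
    [0,0,1,0,0,0],
    [0,0,0.7,0,0,0],
    [0,0,0.3,0,0,0],
    [0,0,0,0,0,0],
    [0,0,0,0,0,0]
  ]
}}

```text
clock: 16.7
tool_pos: [0.5743, -0.1291, 0.1011]
orientation: [161.5, 36.1, -121.2]
force: [-0.3, -0.2, -0.2]
opening: 0.0451
gripper_force: 0.0
```

```bash
cat > st.py <<'E'
from h import *
f=[]
o=get_obs(); Q=R.from_euler('xyz',o['orientation'],degrees=True)
print(round(o['clock'],2),'j',np.round(o['joint_pos'],1),'p',np.round(o['tool_pos'],4),'Ftool',Q.inv().apply(o['force']).round(2),'Mtool',Q.inv().apply(o['moment']).round(3),o['gripper_force'],round(o['opening'],4))
E
python3 st.py
```

```text
16.7 j [-19.5  31.4   1.4 -38.8 -77.7   9. ] p [ 0.5743 -0.1291  0.1011] Ftool [0.35 0.18 0.05] Mtool [ 0.904  1.863 -0.034] 0.0 0.0451
```

Request:
{"name": "play_rows", "arguments": {
  "plan": [
    [0,0,0,0,0,0],
    [0,0,0,0,0,0],
    [0,0,0,0,0,0],
    [0,0,0,0,0,0],
    [0,0,0,0,0,0],
    [0,0,0,0,0,0]
  ],
  "grip": 0
}}

```text
clock: 17.2
tool_pos: [0.5753, -0.1295, 0.1004]
orientation: [161.6, 36.1, -121.3]
force: [5.2, -1.7, -2.9]
opening: 0.0142
gripper_force: 29.5
```

```bash
python3 st.py
```

```text
17.2 j [-19.5  31.5   1.4 -38.8 -77.5   9. ] p [ 0.5753 -0.1295  0.1004] Ftool [ 0.75 -6.02  1.24] Mtool [3.18  2.105 0.016] 29.506993889808655 0.0142
```

Request:
{"name": "play_rows", "arguments": {
  "plan": [
    [0,-0.12,0,0,0,0],
    [0,0,0,0,0,4],
    [0,0,0,0,0,4],
    [0,0,0,0,0,4],
    [0,0,0,0,0,4],
    [0,0,0,0,0,4]
  ]
}}

```text
clock: 17.7
tool_pos: [0.5763, -0.13, 0.1]
orientation: [150.0, 27.7, -143.0]
force: [5.8, -3.1, -4.5]
opening: 0.0138
gripper_force: 29.9
```

```bash
python3 st.py
```

```text
17.7 j [-19.5  31.6   1.6 -38.8 -77.6 -11.2] p [ 0.5763 -0.13    0.1   ] Ftool [-0.34 -7.8   1.53] Mtool [ 3.976  1.33  -0.31 ] 29.929035007953644 0.0138
```

Request:
{"name": "play_rows", "arguments": {
  "plan": [
    [0,0,0,0,0,4],
    [0,0,0,0,0,4],
    [0,0,0,0,0,4],
    [0,0,0,0,0,4]
  ]
}}

```text
clock: 18.03
tool_pos: [0.5769, -0.1306, 0.0995]
orientation: [144.3, 19.0, -157.6]
force: [8.1, -4.2, -8.1]
opening: 0.0137
gripper_force: 29.9
```

```bash
python3 st.py
```

```text
18.03 j [-19.5  31.6   1.6 -38.7 -77.5 -27.2] p [ 0.5769 -0.1306  0.0995] Ftool [ -2.95 -11.25   3.68] Mtool [ 5.672  0.204 -0.286] 29.934397637844086 0.0137
```

Request:
{"name": "play_rows", "arguments": {
  "plan": [
    [-0.05,-0.15,0,0,0,0],
    [0,0,0,0,0,0],
    [0,0,0,0,0,0],
    [0,0,0,0,0,0]
  ]
}}

```text
clock: 18.37
tool_pos: [0.5769, -0.1306, 0.0994]
orientation: [144.2, 19.1, -157.4]
force: [5.0, -2.9, -2.6]
opening: 0.0137
gripper_force: 29.9
```

```bash
python3 st.py
```

```text
18.37 j [-19.6  31.7   1.7 -38.8 -77.7 -27. ] p [ 0.5769 -0.1306  0.0994] Ftool [-2.46 -5.84  0.23] Mtool [3.951 0.207 0.07 ] 29.905214309692383 0.0137
```

Request:
{"name": "play_rows", "arguments": {
  "plan": [
    [-0.06,-0.15,0,0,0,0],
    [0,0,0,0,0,3],
    [0,0,0,0,0,3],
    [0,0,0,0,0,3]
  ]
}}

```text
clock: 18.7
tool_pos: [0.5772, -0.131, 0.0991]
orientation: [142.0, 13.5, -165.0]
force: [0.8, -3.3, -0.8]
opening: 0.0138
gripper_force: 29.9
```

```bash
python3 st.py
```

```text
18.7 j [-19.6  31.8   1.8 -38.7 -77.8 -36.1] p [ 0.5772 -0.131   0.0991] Ftool [ 0.27 -3.19 -1.48] Mtool [ 2.932  0.484 -0.217] 29.944812655448914 0.0138
```

Request:
{"name": "play_rows", "arguments": {
  "plan": [
    [0,0,0,0,0,3],
    [0,0,0,0,0,3]
  ]
}}

```text
clock: 18.87
tool_pos: [0.5773, -0.1313, 0.0989]
orientation: [141.0, 9.8, -169.8]
force: [2.3, -3.9, -1.6]
opening: 0.0141
gripper_force: 29.9
```

```bash
python3 st.py
```

```text
18.87 j [-19.6  31.9   1.8 -38.7 -77.8 -42.1] p [ 0.5773 -0.1313  0.0989] Ftool [-1.25 -4.41 -1.26] Mtool [ 3.571  0.158 -0.201] 29.946853816509247 0.0141
```

Request:
{"name": "play_rows", "arguments": {
  "plan": [
    [0,0,0,0,0,3]
  ]
}}

```text
clock: 18.95
tool_pos: [0.5774, -0.1314, 0.0987]
orientation: [140.7, 7.9, -172.1]
force: [1.8, -4.0, -2.3]
opening: 0.0136
gripper_force: 29.9
```

```bash
python3 st.py
```

```text
18.95 j [-19.6  31.9   1.8 -38.7 -77.7 -45.1] p [ 0.5774 -0.1314  0.0987] Ftool [-0.87 -4.8  -0.72] Mtool [ 3.892 -0.067 -0.285] 29.947922229766846 0.0136
```

Request:
{"name": "play_rows", "arguments": {
  "plan": [
    [0,-0.1,0,0,0,3],
    [0,0,0,0,0,3],
    [0,0,0,0,0,3]
  ]
}}

```text
clock: 19.2
tool_pos: [0.5774, -0.1319, 0.0984]
orientation: [140.1, 2.1, -179.1]
force: [1.2, -3.9, -0.4]
opening: 0.0142
gripper_force: 29.9
```

```bash
python3 st.py
```

```text
19.2 j [-19.6  31.9   1.9 -38.7 -77.8 -54.1] p [ 0.5774 -0.1319  0.0984] Ftool [-1.09 -3.31 -2.22] Mtool [ 3.177 -0.506 -0.285] 29.94533210992813 0.0142
```

Request:
{"name": "play_rows", "arguments": {
  "plan": [
    [0,0,0,0,0,3],
    [0,0,0,0,0,3]
  ]
}}

```text
clock: 19.37
tool_pos: [0.5774, -0.1322, 0.0982]
orientation: [140.1, -1.7, 176.3]
force: [1.5, -4.1, -2.3]
opening: 0.0133
gripper_force: 29.9
```

```bash
python3 st.py
```

```text
19.37 j [-19.6  31.9   1.9 -38.7 -77.8 -60.1] p [ 0.5774 -0.1322  0.0982] Ftool [-1.8  -4.52 -0.81] Mtool [ 3.707 -0.898 -0.293] 29.94719088077545 0.0133
```

Request:
{"name": "play_rows", "arguments": {
  "plan": [
    [0,0,0,0,0,3],
    [0,0,0,0,0,3]
  ]
}}

```text
clock: 19.53
tool_pos: [0.5774, -0.1325, 0.0979]
orientation: [140.4, -5.6, 171.7]
force: [1.8, -5.2, -2.8]
opening: 0.0139
gripper_force: 29.9
```

```bash
python3 st.py
```

```text
19.53 j [-19.6  32.    1.9 -38.7 -77.7 -66.1] p [ 0.5774 -0.1325  0.0979] Ftool [-2.81 -5.4  -1.19] Mtool [ 4.178 -1.362 -0.334] 29.94877427816391 0.0139
```

Request:
{"name": "play_rows", "arguments": {
  "plan": [
    [-0.07,-0.12,0,0,0,3],
    [0,0,0,0,0,3]
  ]
}}

```text
clock: 19.7
tool_pos: [0.5773, -0.1328, 0.0976]
orientation: [140.9, -9.4, 167.1]
force: [-1.2, -3.3, 0.5]
opening: 0.0138
gripper_force: 29.9
```

```bash
python3 st.py
```

```text
19.7 j [-19.7  32.1   2.  -38.7 -77.9 -72. ] p [ 0.5773 -0.1328  0.0976] Ftool [ 0.5  -2.44 -2.54] Mtool [ 2.691 -0.572 -0.281] 29.94553506374359 0.0138
```

Request:
{"name": "play_rows", "arguments": {
  "plan": [
    [0,0,0,0,0,3],
    [0,0,0,0,0,3]
  ]
}}

```text
clock: 19.87
tool_pos: [0.5772, -0.133, 0.0974]
orientation: [141.9, -13.2, 162.3]
force: [-0.3, -3.4, -0.0]
opening: 0.0136
gripper_force: 30.0
```

```bash
python3 st.py
```

```text
19.87 j [-19.7  32.1   2.  -38.7 -77.8 -78. ] p [ 0.5772 -0.133   0.0974] Ftool [-0.71 -2.56 -2.2 ] Mtool [ 3.194 -1.043 -0.269] 29.955751597881317 0.0136
```

Request:
{"name": "play_rows", "arguments": {
  "plan": [
    [-0.03,-0.05,0,0,0,3],
    [0,0,0,0,0,3]
  ]
}}

```text
clock: 20.03
tool_pos: [0.577, -0.1333, 0.0972]
orientation: [143.1, -16.9, 157.4]
force: [-1.6, -3.6, 0.1]
opening: 0.0134
gripper_force: 30.0
```

```bash
python3 st.py
```

```text
20.03 j [-19.7  32.1   2.  -38.6 -77.9 -83.9] p [ 0.577  -0.1333  0.0972] Ftool [ 0.07 -3.09 -2.44] Mtool [ 2.865 -0.924 -0.355] 29.95396077632904 0.0134
```

Request:
{"name": "play_rows", "arguments": {
  "plan": [
    [-0.03,-0.05,0,0,0,3],
    [0,0,0,0,0,3]
  ]
}}

```text
clock: 20.2
tool_pos: [0.5768, -0.1335, 0.097]
orientation: [144.8, -20.4, 152.3]
force: [-2.5, -3.3, 2.5]
opening: 0.0138
gripper_force: 30.0
```

```bash
python3 st.py
```

```text
20.2 j [-19.8  32.1   2.  -38.6 -77.9 -89.9] p [ 0.5768 -0.1335  0.097 ] Ftool [ 1.48 -2.16 -4.1 ] Mtool [ 2.623 -0.748 -0.327] 29.953682720661163 0.0138
```

Request:
{"name": "play_rows", "arguments": {
  "plan": [
    [-0.03,-0.05,0,0,0,3],
    [0,0,0,0,0,3]
  ]
}}

```text
clock: 20.37
tool_pos: [0.5766, -0.1338, 0.0968]
orientation: [146.8, -23.8, 147.0]
force: [-4.5, -2.9, 2.6]
opening: 0.0139
gripper_force: 30.0
```

```bash
python3 st.py
```

```text
20.37 j [-19.8  32.2   2.  -38.6 -77.9 -95.9] p [ 0.5766 -0.1338  0.0968] Ftool [ 3.05 -3.28 -3.9 ] Mtool [ 2.316 -0.577 -0.26 ] 29.95311141014099 0.0139
```

Request:
{"name": "play_rows", "arguments": {
  "plan": [
    [0.03,-0.06,0,0,0,3],
    [0,0,0,0,0,3]
  ]
}}

```text
clock: 20.53
tool_pos: [0.5763, -0.134, 0.0966]
orientation: [149.2, -27.0, 141.3]
force: [-2.0, -2.4, 2.8]
opening: 0.0141
gripper_force: 30.0
```

```bash
python3 st.py
```

```text
20.53 j [ -19.8   32.1    1.9  -38.7  -77.9 -101.8] p [ 0.5763 -0.134   0.0966] Ftool [ 1.35 -1.39 -3.69] Mtool [ 2.085 -1.19  -0.276] 29.95281547307968 0.0141
```

Request:
{"name": "play_rows", "arguments": {
  "plan": [
    [0.03,-0.06,0,0,0,3],
    [0,0,0,0,0,3]
  ]
}}

```text
clock: 20.7
tool_pos: [0.576, -0.1342, 0.0964]
orientation: [152.0, -29.9, 135.4]
force: [-1.6, -2.5, 2.5]
opening: 0.0137
gripper_force: 30.0
```

```bash
python3 st.py
```

```text
20.7 j [ -19.9   32.1    1.9  -38.7  -77.8 -107.8] p [ 0.576  -0.1342  0.0964] Ftool [ 0.74 -1.4  -3.51] Mtool [ 1.761 -1.662 -0.274] 29.951988458633423 0.0137
```

Request:
{"name": "play_rows", "arguments": {
  "plan": [
    [0.03,-0.06,0,0,0,3],
    [0,0,0,0,0,3]
  ]
}}

```text
clock: 20.87
tool_pos: [0.5757, -0.1344, 0.0963]
orientation: [155.2, -32.5, 129.1]
force: [-0.7, -3.2, 1.8]
opening: 0.0136
gripper_force: 30.0
```

```bash
python3 st.py
```

```text
20.87 j [ -19.9   32.1    1.8  -38.7  -77.8 -113.7] p [ 0.5757 -0.1344  0.0963] Ftool [-0.8  -1.21 -3.43] Mtool [ 1.348 -2.16  -0.233] 29.951106011867523 0.0136
```

Request:
{"name": "play_rows", "arguments": {
  "plan": [
    [0,-0.04,0,0,0,3],
    [0,0,0,0,0,3]
  ]
}}

```text
clock: 21.03
tool_pos: [0.5754, -0.1345, 0.0961]
orientation: [158.9, -34.9, 122.4]
force: [0.2, -2.4, 1.3]
opening: 0.0141
gripper_force: 30.0
```

```bash
python3 st.py
```

```text
21.03 j [ -19.9   32.1    1.8  -38.7  -77.8 -119.7] p [ 0.5754 -0.1345  0.0961] Ftool [-0.99 -0.25 -2.55] Mtool [ 1.176 -2.164 -0.259] 29.955140948295593 0.0141
```

Request:
{"name": "play_rows", "arguments": {
  "plan": [
    [0,-0.04,0,0,0,3],
    [0,0,0,0,0,3]
  ]
}}

```text
clock: 21.2
tool_pos: [0.575, -0.1346, 0.096]
orientation: [163.0, -36.8, 115.4]
force: [-0.3, -2.4, 0.8]
opening: 0.0132
gripper_force: 30.0
```

```bash
python3 st.py
```

```text
21.2 j [ -19.9   32.1    1.8  -38.7  -77.8 -125.6] p [ 0.575  -0.1346  0.096 ] Ftool [-1.12 -0.7  -2.18] Mtool [ 0.897 -2.295 -0.253] 29.964888095855713 0.0132
```

Request:
{"name": "play_rows", "arguments": {
  "plan": [
    [0,-0.04,0,0,0,3],
    [0,0,0,0,0,3]
  ]
}}

```text
clock: 21.37
tool_pos: [0.5747, -0.1347, 0.0959]
orientation: [167.5, -38.3, 108.1]
force: [-1.2, -1.8, 1.4]
opening: 0.0136
gripper_force: 30.0
```

```bash
python3 st.py
```

```text
21.37 j [ -19.9   32.1    1.7  -38.7  -77.8 -131.6] p [ 0.5747 -0.1347  0.0959] Ftool [-0.21 -1.27 -2.24] Mtool [ 0.625 -2.249 -0.322] 29.98237520456314 0.0136
```

Request:
{"name": "play_rows", "arguments": {
  "plan": [
    [0,-0.03,0,0,0,3],
    [0,0,0,0,0,3]
  ]
}}

```text
clock: 21.53
tool_pos: [0.5743, -0.1347, 0.0959]
orientation: [172.3, -39.4, 100.5]
force: [-2.1, -1.8, 1.6]
opening: 0.0138
gripper_force: 30.0
```

```bash
python3 st.py
```

```text
21.53 j [ -20.    32.1    1.7  -38.6  -77.8 -137.6] p [ 0.5743 -0.1347  0.0959] Ftool [-0.05 -2.11 -2.41] Mtool [ 0.486 -2.281 -0.391] 29.98614639043808 0.0138
```

Request:
{"name": "play_rows", "arguments": {
  "plan": [
    [0,-0.03,0,0,0,3],
    [0,0,0,0,0,3]
  ]
}}

```text
clock: 21.7
tool_pos: [0.5739, -0.1348, 0.0959]
orientation: [177.2, -40.0, 92.7]
force: [-2.1, -1.7, 1.7]
opening: 0.0137
gripper_force: 30.0
```

```bash
python3 st.py
```

```text
21.7 j [ -20.    32.1    1.6  -38.6  -77.8 -143.6] p [ 0.5739 -0.1348  0.0959] Ftool [-0.1  -2.04 -2.46] Mtool [ 0.309 -2.254 -0.324] 30.003050565719604 0.0137
```

Request:
{"name": "play_rows", "arguments": {
  "plan": [
    [0,-0.03,0,0,0,3],
    [0,0,0,0,0,3]
  ]
}}

```text
clock: 21.87
tool_pos: [0.5735, -0.1348, 0.0958]
orientation: [-177.7, -40.0, 84.9]
force: [-0.8, -3.1, 2.9]
opening: 0.0142
gripper_force: 30.0
```

```bash
python3 st.py
```

```text
21.87 j [ -20.    32.     1.6  -38.6  -77.8 -149.6] p [ 0.5735 -0.1348  0.0958] Ftool [-0.58 -0.74 -4.21] Mtool [ 0.2   -2.341 -0.381] 30.02936840057373 0.0142
```

Request:
{"name": "play_rows", "arguments": {
  "plan": [
    [0,0,0,0,0,2]
  ]
}}

```text
clock: 21.95
tool_pos: [0.5734, -0.1348, 0.0959]
orientation: [-176.0, -39.9, 82.3]
force: [-1.0, -1.7, 1.2]
opening: 0.0137
gripper_force: 30.0
```

```bash
python3 st.py
```

```text
21.95 j [ -20.    32.     1.6  -38.6  -77.8 -151.6] p [ 0.5734 -0.1348  0.0959] Ftool [-0.6  -0.86 -2.  ] Mtool [ 0.23  -2.276 -0.469] 30.03847986459732 0.0137
```

Request:
{"name": "play_rows", "arguments": {
  "plan": [
    [0,-0.03,0,0,0,2]
  ]
}}

```text
clock: 22.03
tool_pos: [0.5733, -0.1348, 0.0959]
orientation: [-174.4, -39.7, 79.8]
force: [-0.6, -1.9, 2.3]
opening: 0.014
gripper_force: 30.0
```

```bash
python3 st.py
```

```text
22.03 j [ -20.    32.     1.6  -38.6  -77.7 -153.5] p [ 0.5733 -0.1348  0.0959] Ftool [-0.05 -0.5  -3.03] Mtool [-0.278 -2.373 -0.459] 30.044812560081482 0.014
```

Request:
{"name": "play_rows", "arguments": {
  "plan": [
    [0,0,0,0,0,2]
  ]
}}

```text
clock: 22.12
tool_pos: [0.5732, -0.1347, 0.0959]
orientation: [-172.8, -39.5, 77.2]
force: [-1.8, -2.1, 2.5]
opening: 0.014
gripper_force: 30.1
```

```bash
python3 st.py
```

```text
22.12 j [ -20.    32.     1.6  -38.6  -77.8 -155.5] p [ 0.5732 -0.1347  0.0959] Ftool [-0.29 -1.74 -3.26] Mtool [ 0.01  -2.257 -0.431] 30.076425075531006 0.014
```

Request:
{"name": "play_rows", "arguments": {
  "plan": [
    [0,0,0,0,0,2]
  ]
}}

```text
clock: 22.2
tool_pos: [0.573, -0.1347, 0.0959]
orientation: [-171.1, -39.2, 74.6]
force: [-2.1, -2.7, 1.4]
opening: 0.0139
gripper_force: 30.1
```

```bash
python3 st.py
```

```text
22.2 j [ -20.    32.     1.6  -38.6  -77.8 -157.5] p [ 0.573  -0.1347  0.0959] Ftool [-1.55 -1.77 -2.78] Mtool [ 0.009 -2.303 -0.475] 30.087691247463226 0.0139
```

Request:
{"name": "play_rows", "arguments": {
  "plan": [
    [0,-0.04,0,0,0,-2]
  ]
}}

```text
clock: 22.28
tool_pos: [0.5731, -0.1347, 0.0959]
orientation: [-172.7, -39.5, 77.1]
force: [0.6, -1.8, 1.0]
opening: 0.014
gripper_force: 29.9
```

```bash
python3 st.py
```

```text
22.28 j [ -20.    32.     1.5  -38.6  -77.7 -155.5] p [ 0.5731 -0.1347  0.0959] Ftool [-0.64  0.77 -1.91] Mtool [-1.015 -2.449 -0.221] 29.948135912418365 0.014
```

Request:
{"name": "play_rows", "arguments": {
  "plan": [
    [0,0,0,0,0,-2]
  ]
}}

```text
clock: 22.37
tool_pos: [0.5733, -0.1348, 0.0959]
orientation: [-174.6, -39.7, 80.0]
force: [0.1, -1.5, 2.1]
opening: 0.0137
gripper_force: 29.9
```

```bash
python3 st.py
```

```text
22.37 j [ -20.    32.     1.5  -38.7  -77.7 -153.3] p [ 0.5733 -0.1348  0.0959] Ftool [ 0.24  0.09 -2.61] Mtool [-0.736 -2.481 -0.146] 29.943551123142242 0.0137
```

Request:
{"name": "play_rows", "arguments": {
  "plan": [
    [0,0,0,0,0,-1]
  ]
}}

```text
clock: 22.45
tool_pos: [0.5733, -0.1348, 0.0958]
orientation: [-175.4, -39.8, 81.3]
force: [0.7, -1.9, 1.9]
opening: 0.0137
gripper_force: 29.9
```

```bash
python3 st.py
```

```text
22.45 j [ -20.    32.     1.5  -38.7  -77.7 -152.3] p [ 0.5733 -0.1348  0.0958] Ftool [-0.13  0.72 -2.61] Mtool [-0.501 -2.343 -0.119] 29.94243174791336 0.0137
```

Request:
{"name": "play_rows", "arguments": {
  "plan": [
    [0,0,0,0,0,-1.5]
  ]
}}

```text
clock: 22.53
tool_pos: [0.5734, -0.1348, 0.0958]
orientation: [-176.6, -39.9, 83.2]
force: [1.1, -2.7, 1.1]
opening: 0.0135
gripper_force: 29.9
```

```bash
python3 st.py
```

```text
22.53 j [ -20.    32.     1.5  -38.7  -77.7 -150.9] p [ 0.5734 -0.1348  0.0958] Ftool [-1.23  1.29 -2.53] Mtool [-0.603 -2.367 -0.13 ] 29.940362870693207 0.0135
```

Request:
{"name": "play_rows", "arguments": {
  "plan": [
    [0,0,0,0,0,-1.5]
  ]
}}

```text
clock: 22.62
tool_pos: [0.5735, -0.1348, 0.0958]
orientation: [-177.9, -40.0, 85.1]
force: [0.3, -1.9, 1.1]
opening: 0.0139
gripper_force: 29.9
```

```bash
python3 st.py
```

```text
22.62 j [ -20.    32.     1.6  -38.7  -77.7 -149.4] p [ 0.5735 -0.1348  0.0958] Ftool [-0.71  0.36 -2.08] Mtool [-0.599 -2.4   -0.08 ] 29.9381160736084 0.0139
```

Request:
{"name": "play_rows", "arguments": {
  "plan": [
    [0,0,0,0,0,0],
    [0,0,0,0,0,0],
    [0,0,0,0,0,0],
    [0,0,0,0,0,0],
    [0,0,0,0,0,0]
  ],
  "grip": 4.5
}}

```text
clock: 23.03
tool_pos: [0.5734, -0.1345, 0.0954]
orientation: [-177.8, -40.0, 85.0]
force: [-0.3, -0.2, 0.3]
opening: 0.0413
gripper_force: 0.0
```

```bash
for i in 1 2 3 4; do python3 st.py; python3 -c "
from h import *
snapshot('top')"; done
```

```text
23.03 j [ -20.    32.     1.5  -38.7  -77.7 -149.5] p [ 0.5734 -0.1345  0.0954] Ftool [ 0.05 -0.31 -0.33] Mtool [-0.195 -2.207 -0.129] 0.0 0.0413
23.08 j [ -20.    32.     1.5  -38.7  -77.6 -149.5] p [ 0.5735 -0.1345  0.0954] Ftool [-0.06  0.58 -0.5 ] Mtool [-0.237 -2.216 -0.094] 0.0 0.0429
23.13 j [ -20.    32.     1.5  -38.7  -77.6 -149.5] p [ 0.5736 -0.1346  0.0954] Ftool [ 1.92  0.23 -0.05] Mtool [-0.195 -2.188 -0.07 ] 0.0 0.0439
23.18 j [ -20.    32.     1.5  -38.7  -77.6 -149.5] p [ 0.5736 -0.1346  0.0955] Ftool [0.35 0.95 1.39] Mtool [-0.2   -2.187 -0.09 ] 0.0 0.0444
```

Ungripped, the torque bias is about −0.10 N m. That puts the bite at roughly 0.14 N m above free, which is within the snug band. Withdrawing along the screw axis and checking.

Request:
{"name": "play_rows", "arguments": {
  "plan": [
    [0,0,-0.5,0,0,0],
    [0,0,-1,0,0,0],
    [0,0,-2,0,0,0],
    [0,0,-3,0,0,0],
    [0,0,-4,0,0,0],
    [0,0,-4,0,0,0],
    [0,0,-2,0,0,0],
    [0,0,0,0,0,0],
    [0,0,0,0,0,0]
  ],
  "grip": 6
}}

```text
clock: 23.98
tool_pos: [0.5707, -0.2424, 0.2236]
orientation: [-178.1, -39.9, 85.0]
force: [-0.5, 0.4, -0.8]
opening: 0.0598
gripper_force: 0.0
```

Run:
```python
from tgt import *
V=[snapshot('top'),snapshot('side')]
im=[]
for s,h in zip(V,(40,45)):
    a,b=proj(s,[.576,-.06,.03]).astype(int); im.append(cv2.resize(s['frame'][b-h:b+h,a-h:a+h],(400,400),interpolation=cv2.INTER_CUBIC))
cv2.imwrite('pics/f1.png',np.clip(np.hstack(im)*1.3,0,255).astype('uint8')[:,:,::-1])
for v in (V[:1],V[1:]): print(fit(v,carrier(),[.577,-.0085,.012,88.2],.05))
print(get_obs()['clock'],get_obs()['force'])
```

```text
(array([ 5.77425934e-01, -5.49187953e-03,  1.20000000e-02,  8.87848893e+01]), np.float64(0.1909423912859282))
(array([ 5.77121906e-01, -7.35147688e-03,  1.20000000e-02,  8.85928914e+01]), np.float64(0.2252378657191325))
24.0833 [ 0.14453903  0.15389013 -0.06718406]
```

View pics/f1.png

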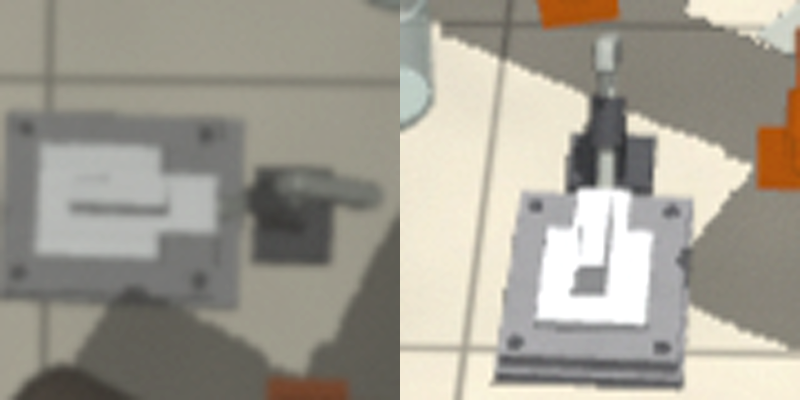

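Both views show the carrier flat and square in the pocket, pushed about 2 to 3 mm to the far wall. The nose is on the tongue and the handle is free, so I'm handing it in.

```bash
python3 -c "
from plant import close_job
print(close_job())"
```

```text
the job is handed in; nothing more can be done
None
```

The job is handed in with no verdict shown: the carrier sits home, flat and square in the nest, held at an estimated 0.14 N m above free (noisy torque readings; it passed about 0.2 before I backed off about 8°), and the arm is clear at 24 s.

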